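# Fit a flange yoke onto the studs of a gearbox output flange

### The arm

A 6-joint arm with a two-finger parallel gripper is mounted at the origin on the work surface. World frame = base frame: x ahead of the robot, y to its left, z up, the work surface at z = 0. Lengths are in mm, angles in rad, forces in N, time in s.
With the tool pointing down it reaches from about 275 to 1000 mm from the base axis. Payload 8.4 kg.
Tool frame: the origin (TCP) lies midway between the tips of the shut fingers; the grasp point (between the pads) lies grip_depth behind it (grip_depth is the distance from the TCP to the grasp point, in mm); z points along the fingers, y is the line along which they close (so a half turn about z gives the same grasp; the last joint's range is limited). The gripper opens to 85 mm and grips with 20 to 120 N. Pads are 22 mm wide; open, the fingers measure 114 mm over their backs; the gripper's body (76 mm by 85 mm) begins 54 mm behind the grasp point. The pads swing forward as they close: fully open they stand 13 mm farther back than shut.
Start: joints at [1.164, 0.353, 1.633, -0, 1.155, -0.002], TCP at [246.146, 574.491, 231.281] pointing down, gripper open.
Joint ranges: [-2.63, 2.63], [-0.92, 2.1], [0.06, 2.66], [-1.3, 4.44], [0, 2.69], [-3.02, 3.02]. Speed limits (rad/s): [2.22, 2.22, 2.79, 3.14, 3.14, 3.14].

### API

Orientations are given as [roll, pitch, yaw] about the fixed x, y, z axes, in that order (R = Rz(yaw) Ry(pitch) Rx(roll)).
In Python, from rig import * gives the robot as it stands.
- The arm moves only by the shell command python3 -m creep 'ROWS' [FORCE]. ROWS is JSON, a list of rows, each an object of numbers: "x", "y", "z": the shift along the tool's x, y, z in mm; "rx", "ry", "rz": the turn, a rotation vector about the tool's x, y, z in rad; "hand": the finger opening in mm, from 0 to 85.4. A call has 1 to 20 rows; each row shifts and turns the commanded pose from where the row before left it, along the tool's axes as they then stand; what a row does not reach is not made up. A row lasts 1/8 s, in which the tool goes at most 62.5 mm and 10.7 degrees, less where a joint would pass 70% of its speed; a pose out of reach is approached as far as the arm can. A call with a gripper value outside its range is refused whole. The fingers move at their own pace and stop on an object; FORCE is the grip in N (left out, the last holds). Time passes only in rows, so rows that do not move let the fingers close. It gives the time, the measured TCP pose, the force, the opening and the grip force at its end, in the units of the state.
- sense(): the state, without advancing time (a new reading comes with each control period).
- grab_frame(name): name is "scene" or "side" or "wrist"; returns the picture (400x640x3 uint8, red, green, blue); there is no depth.
- get_calibration(name): a dict with "K" (3x3 intrinsics, pixels), "R" (3x3) and "t" (3): a world point X has camera coordinates R X + t. Camera axes: x right, y down, z forward; pixel columns grow to the right and rows downward; lengths in mm; the calibration is good to about 2 mm. The wrist camera is an equidistant fisheye: a pixel r from the principal point sees the ray r / f radians off the axis. A picture is of the moment at which its call begins: read the wrist's pose just before it. get_calibration takes no time and is no camera call; for the wrist camera it gives the pose at the moment of the call.
- sign_off(): hands the job in; it is judged then, once.
The state is a dict: "clock": time; "qpos": joint angles; "qvel": joint speeds; "joint_efforts": joint torques, N m; "eef_pos": TCP position; "tcp_rot": TCP orientation; "contact_force": force on the tool from outside, world axes, zero at the start; "wrist_torque": the same for the moment, N m; "opening": opening from 0.0 (shut) to 1.0 (fully open); "grasp_force": force on a finger pad.
Only numpy, scipy, OpenCV 4.12 (cv2) and the standard library are available. Lean on these libraries where they do the work, as an engineer would, in place of code of your own. Each camera call takes 0.05 s, during which the arm holds its last target. There are 200 camera calls.

### The job

Take the loose flange yoke (the fork with the flat round four-hole flange) from the bench and fit it, ears up, over the spigot of the gearbox's output flange: turn it until all four holes find the studs, then slide it fully home so that it lies flat on the flange face, and let go. Work gently: do not force it or bang it against the studs, and leave the other parts on the bench where they are.

Things in the scene. Friction and masses are not known exactly. Their poses are not given: they have to be found in the camera images.
- yoke_ears (a point): the flange yoke to fit: loose yellow-zinc steel fork, about 0.7 kg, standing on its round flange, ears up. Point on its axis between the ears, 34 mm above its underside. z up its axis, x from ear to ear. Two flat ears, 11 mm thick, 32 mm wide along y, tops 60 mm above the underside, 58 mm over their outer faces, 36 mm apart inside: best gripped across the outer faces from above
- yoke_foot (a point): the centre of the same yoke's flat underside, axes as above. Its flange is a disc 104 mm in diameter and 8 mm thick, with a plain 31.5 mm centre bore and four 10 mm holes right through it, on an 84 mm circle at 45, 135, 225 and 315 degrees from its x axis
- flange_seat (a point): the seat: centre of the flat top face of the gearbox's round steel output flange (104 mm in diameter), level, 110 mm above the bench. z up the shaft's axis; x and y only follow the housing, not the studs. Fully home, the yoke's underside lies on this face, with yoke_ears 34 mm above it
- spigot_end (a point): the top of the plain round spigot in the middle of that face: 30 mm in diameter, 22 mm tall, end chamfered by 3 mm. It enters the yoke's bore first and centres it
- stud_ends (a point): on the shaft's axis, level with the ends of the four studs: 8 mm in diameter, 14 mm tall, ends barely chamfered (to 7 mm), on an 84 mm circle 90 degrees apart. Their angle round the axis differs every time and is not measured: it is found by feel or by eye. Until its holes meet them the yoke rests on these ends, over the spigot; 90 degrees of turn always passes such a place
- gearbox: the grey cast worm gearbox on a steel foot plate (170 x 150 mm) fixed to the bench, output shaft straight up. Origin under the middle of the plate. Output flange, spigot and studs belong to it; the worm locks the shaft, which cannot be turned by hand. A push or blow of 70 N on it would hurt the threads
- weld_yoke: leave alone: a yellow-zinc fork of the same ears on a round boss 62 mm in diameter, no flange; 82 mm tall, origin under its centre
- spline_yoke: leave alone: a yellow-zinc fork of the same ears on a longer sleeve, 47 to 62 mm in diameter, no flange; 100 mm tall, origin under its centre
- joint_cross: leave alone: a steel universal-joint cross lying flat, 62 mm over its four arms, 23 mm high, origin under its centre
- grease_can: leave alone: an upright grey tin, 60 mm in diameter, 120 mm tall, origin under its centre
- nut_carton: leave alone: an open carton of nuts, 130 x 100 x 50 mm, origin under its centre
- spanner: leave alone: a spanner lying flat, 200 mm long, behind the gearbox
- mallet: leave alone: a hammer lying at the left of the bench
Things that resemble listed ones, but are neither listed nor needed, are in the scene too. What is shaped like the part that bears yoke_ears but green or pink is not meant.

How it is judged:
By the outcome, as a careful person would: the job done as asked, in the order asked, and still so for the second after the job is handed in, with the robot touching nothing.
It also fails if it takes over 72 s, if anything falls off the work surface, if the arm or the gripper's body presses on something with over 40 N, if the wrist force passes 120 N, or if a joint passes its speed limit or range.

## Working session

There is one attempt and no reset: what is moved stays moved. The work goes in short steps, Python scripts to look and compute and a shell command to move; the robot and the scene stay as the last step left them, time stands still between calls to the robot, and variables do not carry over. Pictures are saved under pics/ and viewed, at most 10 in all, crops included, and the job is handed in when it is done.

```bash
ls; mkdir -p pics
python3 - <<'E'
from rig import *
import cv2,numpy as np
s=sense();print(s)
for n in ["scene","side","wrist"]:
    c=get_calibration(n);print(n,c)
    f=grab_frame(n);cv2.imwrite(f"pics/{n}0.png",f[:,:,::-1])
E
```

```text
pics
{'clock': 0.0, 'qpos': array([ 1.16360625e+00,  3.53657545e-01,  1.63417104e+00, -1.50806944e-05,
        1.15517743e+00, -2.40027956e-03]), 'qvel': array([ 2.28635757e-05,  4.61340668e-04,  8.25055395e-04,  9.20433667e-06,
        1.71239631e-05, -1.01308143e-03]), 'joint_efforts': array([ 5.55057159e-05, -6.05258560e+01, -3.42053962e+01, -2.08404740e-04,
        9.77464282e-03, -2.08419556e-05]), 'eef_pos': array([245.95099733, 574.03789937, 230.54001686]), 'tcp_rot': array([-3.14017926e+00,  1.03957102e-05,  2.73680896e+00]), 'contact_force': array([ 0.74648768,  0.09896162, -1.18956335]), 'wrist_torque': array([ 0.03317572, -0.01665469,  0.02042674]), 'grasp_force': 0.0, 'opening': 0.9978747918640016}
scene {'K': array([[518.58298284,   0.        , 320.97104427],
       [  0.        , 518.58298284, 206.43781871],
       [  0.        ,   0.        ,   1.        ]]), 'R': array([[ 0.16600453,  0.98611734,  0.00388357],
       [ 0.75228133, -0.12409197, -0.64705022],
       [-0.63758553,  0.11033481, -0.76243749]]), 't': array([ -86.61718693, -320.24064551, 1762.08710762])}
side {'K': array([[389.68448123,   0.        , 319.31589378],
       [  0.        , 389.68448123, 202.06752532],
       [  0.        ,   0.        ,   1.        ]]), 'R': array([[ 0.97358254, -0.22830902, -0.00346758],
       [-0.15171923, -0.63548089, -0.75706361],
       [ 0.17064087,  0.73759001, -0.65333197]]), 't': array([-526.02304807,  154.01112493, 1083.86080904])}
wrist {'K': array([[309.70691629,   0.        , 319.50403616],
       [  0.        , 309.70691629, 199.97616297],
       [  0.        ,   0.        ,   1.        ]]), 'R': array([[ 0.39341926,  0.91935844, -0.00116079],
       [ 0.88613128, -0.37886344,  0.26689668],
       [ 0.24493393, -0.10603091, -0.96372445]]), 't': array([-623.95009531,  -33.66864066,  378.96487995])}
```

View pics/scene0.png

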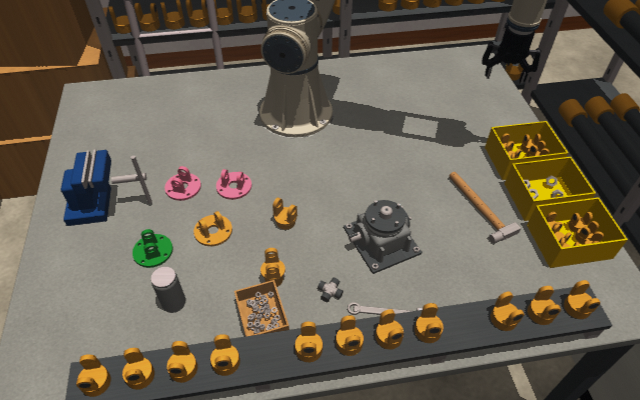

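View pics/side0.png

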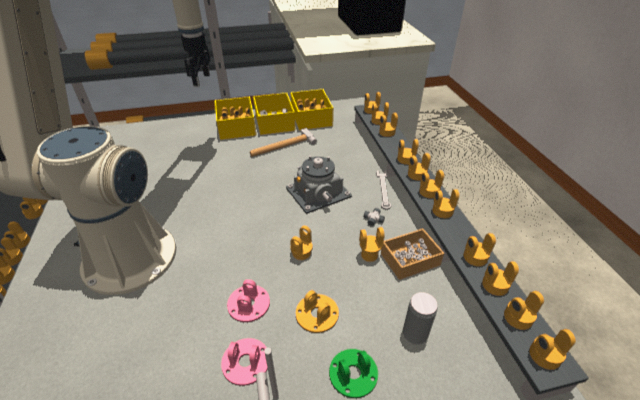

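Candidates: the yellow flanged fork is at scene (212,229) and side (317,312). The pink ones at scene (182,183) and (234,183) and the green at (152,249) are the wrong colour. The forks at (285,213) and (272,266) have no flange. The gearbox flange is at scene (386,215) and side (318,168). I'll confirm the yoke in an enlarged crop.

Run:
```python
import cv2,numpy as np
a=cv2.imread("pics/scene0.png");b=cv2.imread("pics/side0.png")
def c(i,u,v): return cv2.resize(i[v-30:v+30,u-40:u+40],(400,300),interpolation=cv2.INTER_CUBIC)
cv2.imwrite("pics/m1.png",np.vstack([np.hstack([c(a,212,229),c(b,317,312)]),np.hstack([c(a,386,215),c(b,318,168)])]))
```

```text
(no output)
```

View pics/m1.png

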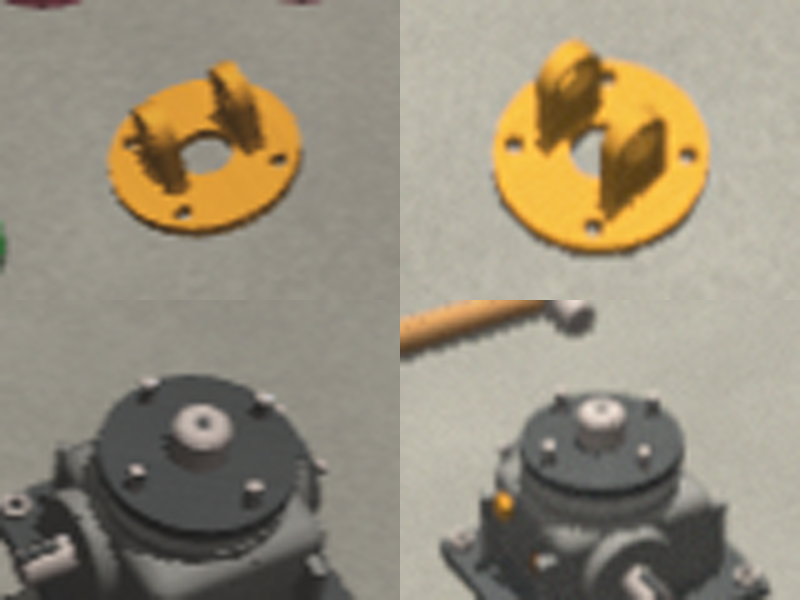

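The yellow one is right: flanged disc, four holes, two ears. Now I'll localise it.

```bash
cat > h.py <<'E'
from rig import *
import numpy as np
from scipy.optimize import least_squares
from scipy.spatial.transform import Rotation as Ro
def proj(c,X):
    p=np.atleast_2d(X)@c["R"].T+c["t"];K=c["K"]
    return np.c_[K[0,0]*p[:,0]/p[:,2]+K[0,2],K[1,1]*p[:,1]/p[:,2]+K[1,2]]
def projf(c,X):
    p=np.atleast_2d(X)@c["R"].T+c["t"];K=c["K"];r=np.hypot(p[:,0],p[:,1]);th=np.arctan2(r,p[:,2])
    return np.c_[K[0,0]*th*p[:,0]/r+K[0,2],K[1,1]*th*p[:,1]/r+K[1,2]]
def bp(c,uv,z,fish=False):
    K=c["K"];d=(np.asarray(uv,float)-[K[0,2],K[1,2]])/K[0,0]
    if fish:
        r=np.hypot(*d);d=np.r_[d/r*np.sin(r),np.cos(r)]
    else: d=np.r_[d,1]
    d=c["R"].T@d;o=-c["R"].T@c["t"];return (o+d*(z-o[2])/d[2])[:2]
E
python3 - <<'E'
from h import *
sc,sd=get_calibration("scene"),get_calibration("side")
def cv(L,o,q): return [((u-q[0]+.5)/5-.5+o[0],(v-q[1]+.5)/5-.5+o[1]) for u,v in L]
ha=cv([(133,143),(183,212),(279,159)],(172,199),(0,0)); hb=cv([(514,145),(593,227),(688,155),(608,75)],(277,282),(400,0))
for c,h in((sc,ha),(sd,hb)):
    for p in h: print("hole",bp(c,p,8).round(1))
sa=cv([(149,383),(264,400),(253,490),(136,472)],(346,185),(0,300));sb=cv([(562,400),(653,400),(644,453),(548,445)],(278,138),(400,300))
for c,h in((sc,sa),(sd,sb)):
    P=np.array([bp(c,p,124-1) for p in h]);m=P.mean(0);print("stud",P.round(1).tolist(),m,np.hypot(*(P-m).T),np.degrees(np.arctan2(*(P-m).T[::-1]))%90)
print(bp(sc,cv([(203,422)],(346,185),(0,300))[0],132),bp(sd,cv([(600,408)],(278,138),(400,300))[0],132))
# ear tops
print("ears",[bp(sc,p,58).round(1) for p in cv([(146,110),(231,70)],(172,199),(0,0))],[bp(sd,p,58).round(1) for p in cv([(572,48),(640,115)],(277,282),(400,0))])
s=sense();Rt=Ro.from_euler("xyz",s["tcp_rot"]).as_matrix();print(Rt.round(3))
E
```

```text
hole [ 453.9 -331.9]
hole [ 506.1 -306. ]
hole [ 478.2 -253.1]
hole [ 424.7 -281.9]
hole [ 452.1 -334. ]
hole [ 505.2 -306.7]
hole [ 478.1 -253. ]
stud [[536.5, 139.8], [557.5, 195.6], [614.0, 174.7], [593.2, 119.6]] [575.293119   157.40811245] [42.55503367 42.11408858 42.37178186 41.83937291] [24.40070588 25.05396091 24.02579794 25.31046548]
stud [[553.9, 185.3], [609.9, 171.8], [590.6, 117.7], [535.2, 139.6]] [572.4012342  153.61335616] [36.70399001 41.72974669 40.23440484 39.73969847] [30.32491948 25.90765871 26.86235656 20.66112117]
[573.94229907 158.17148756] [572.39483696 158.24920236]
ears [array([ 473.5, -316.6]), array([ 453. , -270.9])] [array([ 457.1, -269. ]), array([ 479.7, -312.7])]
[[-0.919  0.394 -0.   ]
 [ 0.394  0.919 -0.001]
 [ 0.    -0.001 -1.   ]]
```

```bash
python3 -m creep '[{"x":-30.2,"y":-39.5},{"x":-30.2,"y":-39.5},{"x":-30.2,"y":-39.5},{"x":-30.2,"y":-39.5},{"x":-30.2,"y":-39.5},{"x":-30.2,"y":-39.5},{"x":-30.2,"y":-39.5},{"x":-30.2,"y":-39.5},{"x":-30.2,"y":-39.5},{"x":-30.2,"y":-39.5},{"x":-30.2,"y":-39.5},{"x":-30.2,"y":-39.5},{"x":-30.2,"y":-39.5},{"x":-30.2,"y":-39.5},{"x":-30.2,"y":-39.5},{"x":-30.2,"y":-39.5},{"x":-30.2,"y":-39.5},{"x":-30.2,"y":-39.5},{},{}]'
python3 -m creep '[{"rz":0.1736},{"rz":0.1736},{"rz":0.1736},{"rz":0.1736},{"rz":0.1736},{"rz":0.1736},{"rz":0.1736},{"rz":0.1736},{"rz":0.1736},{"rz":0.1736},{"rz":0.1736},{"rz":0.1736},{"rz":0.1736},{},{}]'
python3 - <<'E'
from h import *
import cv2
s=sense();print(s["clock"],s["qpos"].round(3),s["eef_pos"],s["tcp_rot"],s["contact_force"])
c=get_calibration("wrist");f=grab_frame("wrist");np.savez("w1.npz",**c);cv2.imwrite("pics/w1.png",f[:,:,::-1])
C=np.array([465.3,-293.5])
print(projf(c,[*C,60]),projf(c,[*C,8]))
for a in(27.5,117.5,207.5,297.5): 
  a=np.radians(a+45);print(projf(c,[*(C+42*np.array([np.cos(a),np.sin(a)])),8]).round(1))
E
```

```text
0.15 [ 1.164  0.354  1.634  0.     1.155 -0.002] [245.99775778 574.16504063 230.72318909] [-3.14054729e+00 -2.52321333e-05  2.73676711e+00] [-0.18880465 -0.00164772  0.13479129]
[[ 46.95808077 393.91856382]] [[ 56.58927217 381.94520317]]
[[ 65.7 385.1]]
[[ 49.2 370.7]]
[[ 48.1 378.9]]
[[ 63.9 392.5]]schema error: expected keys x, y, z, rx, ry, rz, hand
schema error: expected keys x, y, z, rx, ry, rz, hand
```

View pics/w1.png

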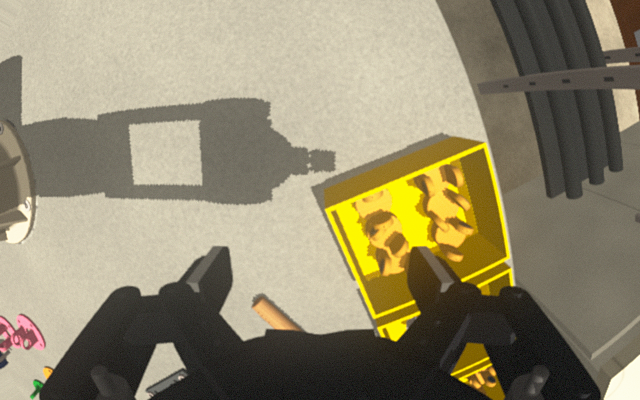

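The arm hadn't moved: the rows were refused, probably because of the empty ones. The wrist picture just shows the start pose. I'll resend with the empty rows filled in.

```bash
python3 -m creep '[{"x":-30.2,"y":-39.5},{"x":-30.2,"y":-39.5},{"x":-30.2,"y":-39.5},{"x":-30.2,"y":-39.5},{"x":-30.2,"y":-39.5},{"x":-30.2,"y":-39.5},{"x":-30.2,"y":-39.5},{"x":-30.2,"y":-39.5},{"x":-30.2,"y":-39.5},{"x":-30.2,"y":-39.5},{"x":-30.2,"y":-39.5},{"x":-30.2,"y":-39.5},{"x":-30.2,"y":-39.5},{"x":-30.2,"y":-39.5},{"x":-30.2,"y":-39.5},{"x":-30.2,"y":-39.5},{"x":-30.2,"y":-39.5},{"x":-30.2,"y":-39.5},{"z":0},{"z":0}]' && 
python3 -m creep '[{"rz":0.1736},{"rz":0.1736},{"rz":0.1736},{"rz":0.1736},{"rz":0.1736},{"rz":0.1736},{"rz":0.1736},{"rz":0.1736},{"rz":0.1736},{"rz":0.1736},{"rz":0.1736},{"rz":0.1736},{"rz":0.1736},{"z":0},{"z":0}]'
python3 - <<'E'
from h import *
import cv2
s=sense();print(s["clock"],s["qpos"].round(3),s["eef_pos"],s["tcp_rot"],s["contact_force"])
c=get_calibration("wrist");f=grab_frame("wrist");np.savez("w1.npz",**c);cv2.imwrite("pics/w2.png",f[:,:,::-1])
C=np.array([465.3,-293.5])
print(projf(c,[*C,60]),projf(c,[*C,8]))
for a in(27.5,117.5,207.5,297.5): 
  a=np.radians(a+45);print(projf(c,[*(C+42*np.array([np.cos(a),np.sin(a)])),8]).round(1))
E
```

```text
schema error: expected keys x, y, z, rx, ry, rz, hand
```

```bash
python3 -m creep '[{"x":-30.2,"y":-39.5,"z":0,"rx":0,"ry":0,"rz":0,"hand":85}]'
```

```text
clock: 0.32
eef_pos: [258.1, 527.8, 230.9]
tcp_rot: [3.14, -0.0, 2.739]
contact_force: [0.5, -1.1, 0.1]
opening: 0.992
grasp_force: 0.0
```

All keys are needed in every row.

```bash
python3 -m creep '[{"x":-34.2,"y":-44.8,"z":0,"rx":0,"ry":0,"rz":0,"hand":85},{"x":-34.2,"y":-44.8,"z":0,"rx":0,"ry":0,"rz":0,"hand":85},{"x":-34.2,"y":-44.8,"z":0,"rx":0,"ry":0,"rz":0,"hand":85},{"x":-34.2,"y":-44.8,"z":0,"rx":0,"ry":0,"rz":0,"hand":85},{"x":-34.2,"y":-44.8,"z":0,"rx":0,"ry":0,"rz":0,"hand":85},{"x":-34.2,"y":-44.8,"z":0,"rx":0,"ry":0,"rz":0,"hand":85},{"x":-34.2,"y":-44.8,"z":0,"rx":0,"ry":0,"rz":0,"hand":85},{"x":-34.2,"y":-44.8,"z":0,"rx":0,"ry":0,"rz":0,"hand":85},{"x":-34.2,"y":-44.8,"z":0,"rx":0,"ry":0,"rz":0,"hand":85},{"x":-34.2,"y":-44.8,"z":0,"rx":0,"ry":0,"rz":0,"hand":85},{"x":-34.2,"y":-44.8,"z":0,"rx":0,"ry":0,"rz":0,"hand":85},{"x":-34.2,"y":-44.8,"z":0,"rx":0,"ry":0,"rz":0,"hand":85},{"x":-34.2,"y":-44.8,"z":0,"rx":0,"ry":0,"rz":0,"hand":85},{"x":-34.2,"y":-44.8,"z":0,"rx":0,"ry":0,"rz":0,"hand":85},{"x":-34.2,"y":-44.8,"z":0,"rx":0,"ry":0,"rz":0,"hand":85}]' && 
python3 -m creep '[{"x":0,"y":0,"z":0,"rx":0,"ry":0,"rz":0.1736,"hand":85},{"x":0,"y":0,"z":0,"rx":0,"ry":0,"rz":0.1736,"hand":85},{"x":0,"y":0,"z":0,"rx":0,"ry":0,"rz":0.1736,"hand":85},{"x":0,"y":0,"z":0,"rx":0,"ry":0,"rz":0.1736,"hand":85},{"x":0,"y":0,"z":0,"rx":0,"ry":0,"rz":0.1736,"hand":85},{"x":0,"y":0,"z":0,"rx":0,"ry":0,"rz":0.1736,"hand":85},{"x":0,"y":0,"z":0,"rx":0,"ry":0,"rz":0.1736,"hand":85},{"x":0,"y":0,"z":0,"rx":0,"ry":0,"rz":0.1736,"hand":85},{"x":0,"y":0,"z":0,"rx":0,"ry":0,"rz":0.1736,"hand":85},{"x":0,"y":0,"z":0,"rx":0,"ry":0,"rz":0.1736,"hand":85},{"x":0,"y":0,"z":0,"rx":0,"ry":0,"rz":0.1736,"hand":85},{"x":0,"y":0,"z":0,"rx":0,"ry":0,"rz":0.1736,"hand":85},{"x":0,"y":0,"z":0,"rx":0,"ry":0,"rz":0.1736,"hand":85},{"x":0,"y":0,"z":0,"rx":0,"ry":0,"rz":0,"hand":85},{"x":0,"y":0,"z":0,"rx":0,"ry":0,"rz":0,"hand":85}]'
python3 - <<'E'
from h import *
import cv2
s=sense();print(s["clock"],s["qpos"].round(3),s["eef_pos"],s["tcp_rot"],s["contact_force"])
c=get_calibration("wrist");f=grab_frame("wrist");np.savez("w1.npz",**c);cv2.imwrite("pics/w2.png",f[:,:,::-1])
C=np.array([465.3,-293.5])
print(projf(c,[*C,60]),projf(c,[*C,8]))
for a in(27.5,117.5,207.5,297.5): 
  a=np.radians(a+45);print(projf(c,[*(C+42*np.array([np.cos(a),np.sin(a)])),8]).round(1))
E
```

```text
clock: 2.2
eef_pos: [465.4, -295.4, 231.2]
tcp_rot: [3.141, 0.0, 2.736]
contact_force: [0.9, -0.3, -0.6]
opening: 0.995
grasp_force: 0.0
clock: 4.08
eef_pos: [465.2, -293.4, 231.2]
tcp_rot: [-3.141, 0.0, 0.484]
contact_force: [-0.1, 0.1, -0.4]
opening: 0.998
grasp_force: 0.0
4.075 [-0.565  0.237  1.795 -0.     1.11   0.522] [ 465.18044487 -293.40242241  231.2268819 ] [-3.14148545e+00  9.45661699e-05  4.83822621e-01] [-0.13449975  0.0849222  -0.3521918 ]
[[320.47931471 180.71068196]] [[320.35840863 171.76151924]]
[[295.4 147.1]]
[[296.  195.6]]
[[344.5 195.8]]
[[345.5 147.4]]
```

View pics/w2.png

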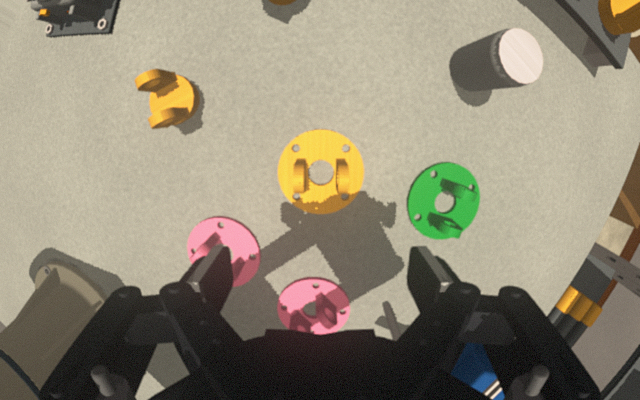

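The picture shows the yoke's holes at (296,148), (297,197), (345,197) and (346,148), within about 1 px of prediction, and the ears lie along the finger line.

Run:
```python
import rig
print([n for n in dir(rig) if not n.startswith('_')]); print(getattr(rig,'grip_depth',None))
```

```text
['MotionError', 'get_calibration', 'grab_frame', 'grip_depth', 'sense', 'sign_off']
18.700000000000003
```

```bash
python3 -m creep '[{"x":0,"y":0,"z":30,"rx":0,"ry":0,"rz":0,"hand":85},{"x":0,"y":0,"z":30,"rx":0,"ry":0,"rz":0,"hand":85},{"x":0,"y":0,"z":30,"rx":0,"ry":0,"rz":0,"hand":85},{"x":0,"y":0,"z":30,"rx":0,"ry":0,"rz":0,"hand":85},{"x":0,"y":0,"z":30,"rx":0,"ry":0,"rz":0,"hand":85},{"x":0,"y":0,"z":20,"rx":0,"ry":0,"rz":0,"hand":85},{"x":0,"y":0,"z":20,"rx":0,"ry":0,"rz":0,"hand":85},{"x":0,"y":0,"z":15,"rx":0,"ry":0,"rz":0,"hand":85},{"x":0,"y":0,"z":8,"rx":0,"ry":0,"rz":0,"hand":85},{"x":0,"y":0,"z":0,"rx":0,"ry":0,"rz":0,"hand":85},{"x":0,"y":0,"z":0,"rx":0,"ry":0,"rz":0,"hand":85}]' && python3 -m creep '[{"x":0,"y":0,"z":0,"rx":0,"ry":0,"rz":0,"hand":65},{"x":0,"y":0,"z":0,"rx":0,"ry":0,"rz":0,"hand":60},{"x":0,"y":0,"z":0,"rx":0,"ry":0,"rz":0,"hand":55},{"x":0,"y":0,"z":0,"rx":0,"ry":0,"rz":0,"hand":45},{"x":0,"y":0,"z":0,"rx":0,"ry":0,"rz":0,"hand":40},{"x":0,"y":0,"z":0,"rx":0,"ry":0,"rz":0,"hand":40},{"x":0,"y":0,"z":0,"rx":0,"ry":0,"rz":0,"hand":40},{"x":0,"y":0,"z":0,"rx":0,"ry":0,"rz":0,"hand":40}]' 70
```

```text
clock: 5.5
eef_pos: [465.7, -293.7, 18.9]
tcp_rot: [3.141, -0.0, 0.48]
contact_force: [0.7, -0.7, -0.8]
opening: 0.997
grasp_force: 0.0
clock: 6.5
eef_pos: [465.7, -293.9, 19.1]
tcp_rot: [3.14, -0.001, 0.48]
contact_force: [0.3, -1.1, 6.7]
opening: 0.669
grasp_force: 75.6
```

Gripped: opening is 57 mm against 58 mm over the ears, with 76 N. Next I'll lift, turn toward the estimated stud angle, and stop short of the gearbox to look at the studs.

```bash
python3 -m creep '[{"x":0,"y":0,"z":-5,"rx":0,"ry":0,"rz":0,"hand":40},{"x":0,"y":0,"z":-15,"rx":0,"ry":0,"rz":0,"hand":40},{"x":0,"y":0,"z":-25,"rx":0,"ry":0,"rz":0,"hand":40},{"x":0,"y":0,"z":-25,"rx":0,"ry":0,"rz":0,"hand":40},{"x":0,"y":0,"z":-25,"rx":0,"ry":0,"rz":0,"hand":40},{"x":0,"y":0,"z":-25,"rx":0,"ry":0,"rz":0,"hand":40},{"x":0,"y":0,"z":-20,"rx":0,"ry":0,"rz":0,"hand":40},{"x":0,"y":0,"z":-10,"rx":0,"ry":0,"rz":-0.05,"hand":40},{"x":0,"y":0,"z":0,"rx":0,"ry":0,"rz":-0.12,"hand":40},{"x":0,"y":0,"z":0,"rx":0,"ry":0,"rz":-0.13,"hand":40},{"x":0,"y":0,"z":0,"rx":0,"ry":0,"rz":-0.13,"hand":40},{"x":0,"y":0,"z":0,"rx":0,"ry":0,"rz":-0.13,"hand":40},{"x":0,"y":0,"z":0,"rx":0,"ry":0,"rz":-0.12,"hand":40},{"x":0,"y":0,"z":0,"rx":0,"ry":0,"rz":-0.057,"hand":40},{"x":0,"y":0,"z":0,"rx":0,"ry":0,"rz":0,"hand":40}]' && python3 -m creep '[{"x":15,"y":-2,"z":0,"rx":0,"ry":0,"rz":0,"hand":40},{"x":30,"y":-4.5,"z":0,"rx":0,"ry":0,"rz":0,"hand":40},{"x":35,"y":-5.5,"z":0,"rx":0,"ry":0,"rz":0,"hand":40},{"x":35,"y":-5.5,"z":0,"rx":0,"ry":0,"rz":0,"hand":40},{"x":35,"y":-5.5,"z":0,"rx":0,"ry":0,"rz":0,"hand":40},{"x":35,"y":-5.5,"z":0,"rx":0,"ry":0,"rz":0,"hand":40},{"x":35,"y":-5.5,"z":0,"rx":0,"ry":0,"rz":0,"hand":40},{"x":35,"y":-5.5,"z":0,"rx":0,"ry":0,"rz":0,"hand":40},{"x":35,"y":-5.5,"z":0,"rx":0,"ry":0,"rz":0,"hand":40},{"x":35,"y":-4.5,"z":0,"rx":0,"ry":0,"rz":0,"hand":40},{"x":25,"y":-3,"z":0,"rx":0,"ry":0,"rz":0,"hand":40},{"x":10,"y":-1.5,"z":0,"rx":0,"ry":0,"rz":0,"hand":40},{"x":0,"y":0,"z":0,"rx":0,"ry":0,"rz":0,"hand":40},{"x":0,"y":0,"z":0,"rx":0,"ry":0,"rz":0,"hand":40}]'
python3 - <<'E'
from h import *
import cv2
s=sense();print(s["clock"],s["qpos"].round(3),s["eef_pos"],s["tcp_rot"],s["contact_force"],s["wrist_torque"])
c=get_calibration("wrist");f=grab_frame("wrist");np.savez("w3.npz",**c);cv2.imwrite("pics/w3.png",f[:,:,::-1])
p=projf(c,[574,158,128]).round(0)[0];print(p)
C=np.array([574,158.])
for k in range(4):
  a=np.radians(24.7+90*k);print(projf(c,[*(C+42*np.array([np.cos(a),np.sin(a)])),124]).round(1))
u,v=p.astype(int);u0=max(u-100,0);v0=max(v-75,0);print(u0,v0)
cv2.imwrite("pics/w3c.png",cv2.resize(f[v0:v0+150,u0:u0+200,::-1],(800,600),interpolation=cv2.INTER_CUBIC))
E
```

```text
clock: 8.38
eef_pos: [464.8, -293.2, 168.7]
tcp_rot: [-3.141, -0.0, 1.217]
contact_force: [0.1, 0.2, -6.5]
opening: 0.67
grasp_force: 76.5
clock: 10.12
eef_pos: [538.9, 62.3, 168.2]
tcp_rot: [-3.141, 0.001, 1.217]
contact_force: [-0.2, -1.6, -6.4]
opening: 0.668
grasp_force: 76.5
10.125 [ 0.113  0.298  1.87  -0.     0.975  0.467] [538.85518531  62.34911713 168.21031178] [-3.14122438e+00  5.51273483e-04  1.21653104e+00] [-0.22232511 -1.61174903 -6.37423248] [0.00246522 0.01519774 0.03505502]
[322.  58.]
[[370.6  15.2]]
[[272.5  15. ]]
[[272.  108.8]]
[[371. 109.]]
222 0
```

View pics/w3c.png

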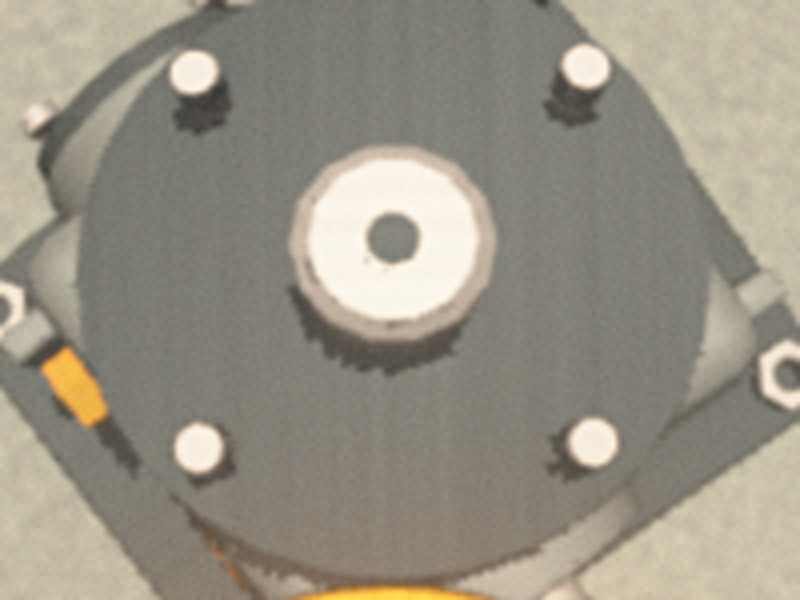

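Run:
```python
from h import *
c=dict(np.load("w3.npz"));s=sense()
L=[((u+.5)/4-.5+222,(v+.5)/4-.5) for u,v in [(193,72),(586,68),(593,442),(199,446)]]
P=np.array([bp(c,p,124,True) for p in L]);m=P.mean(0);a=np.degrees(np.arctan2(*(P-m).T[::-1]))%90
print(m,np.hypot(*(P-m).T),a,a.mean(), "spigot",bp(c,((392.5)/4-.5+222,239.5/4-.5),132,True))
f=lambda x:np.ravel(projf(c,[[x[0]+42*np.cos(np.radians(x[2]+k)),x[1]+42*np.sin(np.radians(x[2]+k)),x[3]] for k in(0,90,180,270)])-[L[1],L[0],L[3],L[2]])
r=least_squares(f,[574,158,25,124]);print(r.x,r.fun.round(2))
m=r.x[:2];e=s["eef_pos"];R=Ro.from_euler("xyz",s["tcp_rot"]).as_matrix()
print("tool shift",R.T@[*(m-e[:2]),0],"yaw turn world deg",r.x[2]+45-np.degrees(s["tcp_rot"][2]),s["tcp_rot"])
c2=dict(np.load("w1.npz"))
Q=np.array([bp(c2,p,8,True) for p in[(296,148),(297,197),(345,197),(346,148)]]);q=Q.mean(0);print(q,np.degrees(np.arctan2(*(Q-q).T[::-1]))%90)
```

```text
[572.59881853 157.21668996] [42.04180774 41.78600091 41.93300434 41.69622948] [25.66029027 25.34713192 25.53824853 25.49609908] 25.510442448359868 spigot [572.44090903 157.11673701]
[572.64100058 157.3165816   25.51850003 123.39574731] [-0.05 -0.22  0.33  0.05 -0.16  0.22 -0.09 -0.06]
tool shift [ 1.00852132e+02 -1.44047459e+00 -3.78867137e-02] yaw turn world deg 0.8370531086536346 [-3.14134666e+00  3.79179444e-04  1.21617068e+00]
[ 464.54359695 -294.78508497] [72.36979965 73.40366383 72.15304661 73.21284118]
```

Stud ends in the crop: (193,72), (586,68), (593,442) and (199,446), with the spigot at (392,239). The fit gives radii of 42 mm, height 123.4 and angle 25.5°, so I need to turn another +0.8°. Next I'll check where the yoke sits in the hand, in the lower part of the same picture.

Run:
```python
from h import *
import cv2
c=dict(np.load("w3.npz"));f=cv2.imread("pics/w3.png");s=sense()
e=s["eef_pos"];R=Ro.from_euler("xyz",s["tcp_rot"]).as_matrix()
pts=[(29.7,29.7,11),(29.7,-29.7,11),(52,0,11),(0,52,11),(0,-52,11)]
print((4*(projf(c,[e+R@np.array(p,float) for p in pts])-[220,135])+1.5).round(0))
cv2.imwrite("pics/w3d.png",cv2.resize(f[135:285,220:420],(800,600),interpolation=cv2.INTER_CUBIC))
```

```text
[[641. 225.]
 [182. 224.]
 [412.  50.]
 [783. 432.]
 [ 37. 433.]]
```

View pics/w3d.png

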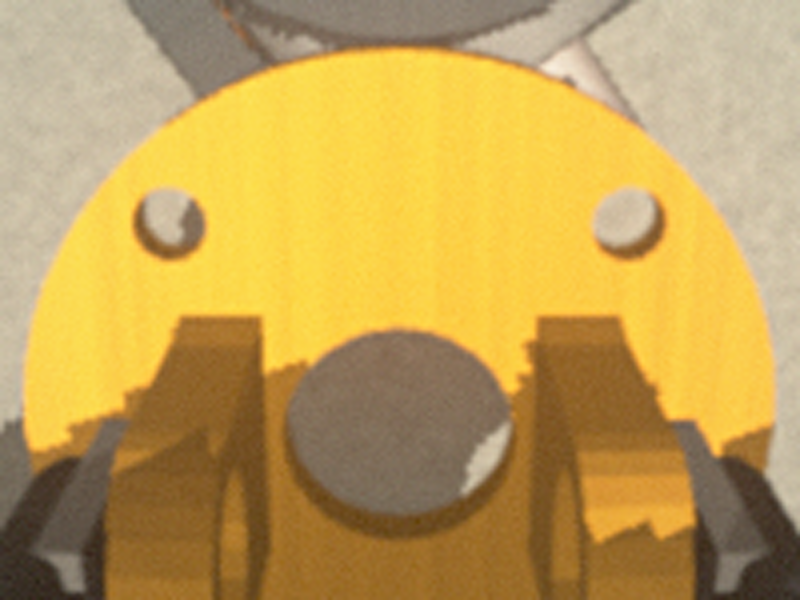

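Holes at (169,223) and (630,223) against a predicted (182,224) and (641,225). That is a camera bias of about -1.5 mm in tool y, with the angle right. It applies to the stud measurement too, so relative to the yoke the shift needed is about (100.7, 0).

```bash
python3 -m creep '[{"x":10,"y":0,"z":0,"rx":0,"ry":0,"rz":0,"hand":40},{"x":20,"y":0,"z":0,"rx":0,"ry":0,"rz":0,"hand":40},{"x":25,"y":0,"z":0,"rx":0,"ry":0,"rz":0,"hand":40},{"x":20,"y":0,"z":0,"rx":0,"ry":0,"rz":0,"hand":40},{"x":15,"y":0,"z":0,"rx":0,"ry":0,"rz":0,"hand":40},{"x":8,"y":0,"z":0,"rx":0,"ry":0,"rz":0,"hand":40},{"x":2.7,"y":0,"z":0,"rx":0,"ry":0,"rz":-0.0146,"hand":40},{"x":0,"y":0,"z":5,"rx":0,"ry":0,"rz":0,"hand":40},{"x":0,"y":0,"z":5,"rx":0,"ry":0,"rz":0,"hand":40},{"x":0,"y":0,"z":0,"rx":0,"ry":0,"rz":0,"hand":40},{"x":0,"y":0,"z":0,"rx":0,"ry":0,"rz":0,"hand":40}]'
python3 - <<'E'
from h import *
import cv2
s=sense();print(s["eef_pos"],s["tcp_rot"],s["contact_force"])
c=get_calibration("wrist");f=grab_frame("wrist");np.savez("w4.npz",**c);cv2.imwrite("pics/w4.png",f[:,:,::-1])
cv2.imwrite("pics/w4c.png",cv2.resize(f[135:285,220:420,::-1],(800,600),interpolation=cv2.INTER_CUBIC))
E
```

```text
clock: 11.55
eef_pos: [574.2, 157.2, 158.3]
tcp_rot: [-3.142, 0.0, 1.231]
contact_force: [-0.4, -0.1, -6.4]
opening: 0.674
grasp_force: 76.5
[574.18021004 157.20646789 158.26142572] [-3.14152531e+00  1.02409834e-04  1.23125884e+00] [-0.37413316 -0.06744458 -6.44649446]
```

View pics/w4c.png

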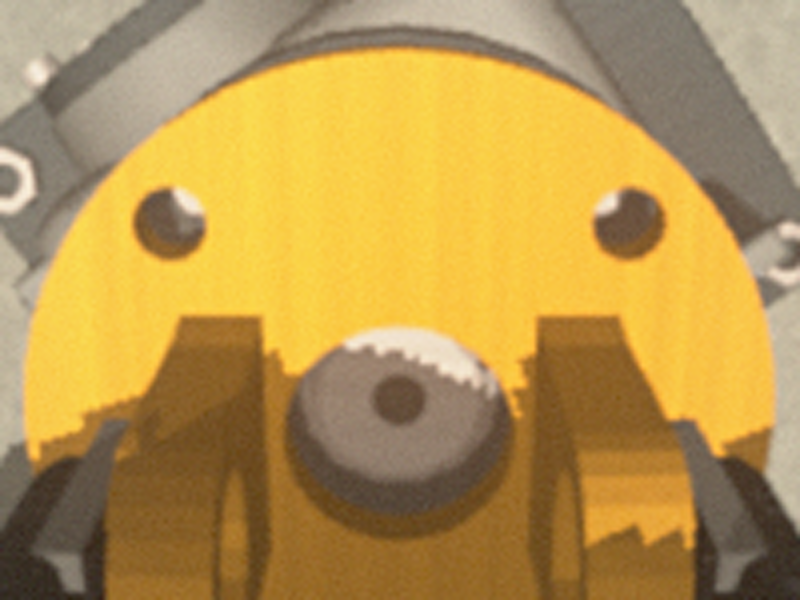

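The spigot's centre mark is at (398,399), centred in the bore (x about 400), and the stud glints at (190,205) and (607,205) are symmetric. I'll lower gently and watch the force.

```bash
python3 -m creep '[{"x":0,"y":0,"z":3,"rx":0,"ry":0,"rz":0,"hand":40},{"x":0,"y":0,"z":2,"rx":0,"ry":0,"rz":0,"hand":40},{"x":0,"y":0,"z":2,"rx":0,"ry":0,"rz":0,"hand":40},{"x":0,"y":0,"z":1,"rx":0,"ry":0,"rz":0,"hand":40},{"x":0,"y":0,"z":1,"rx":0,"ry":0,"rz":0,"hand":40},{"x":0,"y":0,"z":0,"rx":0,"ry":0,"rz":0,"hand":40}]' ; python3 -m creep '[{"x":0,"y":0,"z":1,"rx":0,"ry":0,"rz":0,"hand":40},{"x":0,"y":0,"z":1,"rx":0,"ry":0,"rz":0,"hand":40},{"x":0,"y":0,"z":0,"rx":0,"ry":0,"rz":0,"hand":40}]'
```

```text
clock: 12.35
eef_pos: [574.2, 157.4, 149.2]
tcp_rot: [-3.142, 0.0, 1.232]
contact_force: [0.0, 0.7, -6.8]
opening: 0.669
grasp_force: 76.5
clock: 12.72
eef_pos: [574.1, 157.4, 147.2]
tcp_rot: [-3.141, 0.0, 1.232]
contact_force: [-0.4, -0.3, -6.6]
opening: 0.668
grasp_force: 76.5
```

Over the spigot by 4 mm with no contact. The stud ends are about 4 mm further down.

```bash
python3 -m creep '[{"x":0,"y":0,"z":1,"rx":0,"ry":0,"rz":0,"hand":40},{"x":0,"y":0,"z":1,"rx":0,"ry":0,"rz":0,"hand":40},{"x":0,"y":0,"z":1,"rx":0,"ry":0,"rz":0,"hand":40},{"x":0,"y":0,"z":0,"rx":0,"ry":0,"rz":0,"hand":40}]' ; python3 -m creep '[{"x":0,"y":0,"z":0.5,"rx":0,"ry":0,"rz":0,"hand":40},{"x":0,"y":0,"z":0.5,"rx":0,"ry":0,"rz":0,"hand":40},{"x":0,"y":0,"z":0.5,"rx":0,"ry":0,"rz":0,"hand":40},{"x":0,"y":0,"z":0,"rx":0,"ry":0,"rz":0,"hand":40}]'; python3 -m creep '[{"x":0,"y":0,"z":0.5,"rx":0,"ry":0,"rz":0,"hand":40},{"x":0,"y":0,"z":0.5,"rx":0,"ry":0,"rz":0,"hand":40},{"x":0,"y":0,"z":0,"rx":0,"ry":0,"rz":0,"hand":40}]'
```

```text
clock: 13.22
eef_pos: [574.1, 157.4, 144.2]
tcp_rot: [-3.141, 0.0, 1.232]
contact_force: [-0.1, 0.3, -6.7]
opening: 0.67
grasp_force: 76.5
clock: 13.72
eef_pos: [574.2, 157.4, 142.7]
tcp_rot: [-3.142, 0.0, 1.232]
contact_force: [-0.5, 0.1, -7.4]
opening: 0.665
grasp_force: 76.5
clock: 14.1
eef_pos: [574.2, 157.4, 141.7]
tcp_rot: [-3.142, 0.0, 1.232]
contact_force: [0.3, -0.5, -6.8]
opening: 0.671
grasp_force: 76.5
```

```bash
python3 -m creep '[{"x":0,"y":0,"z":1,"rx":0,"ry":0,"rz":0,"hand":40},{"x":0,"y":0,"z":1,"rx":0,"ry":0,"rz":0,"hand":40},{"x":0,"y":0,"z":0,"rx":0,"ry":0,"rz":0,"hand":40}]' ; python3 -m creep '[{"x":0,"y":0,"z":1,"rx":0,"ry":0,"rz":0,"hand":40},{"x":0,"y":0,"z":1,"rx":0,"ry":0,"rz":0,"hand":40},{"x":0,"y":0,"z":0,"rx":0,"ry":0,"rz":0,"hand":40}]'
```

```text
clock: 14.48
eef_pos: [574.1, 157.4, 139.7]
tcp_rot: [-3.141, 0.0, 1.232]
contact_force: [0.3, 0.2, -6.4]
opening: 0.671
grasp_force: 76.5
clock: 14.85
eef_pos: [574.1, 157.4, 137.7]
tcp_rot: [-3.141, 0.0, 1.232]
contact_force: [-0.3, 0.2, -6.9]
opening: 0.671
grasp_force: 76.5
```

Well down over the studs with no contact. I'll continue to about 130, then make fine steps.

```bash
python3 -m creep '[{"x":0,"y":0,"z":1,"rx":0,"ry":0,"rz":0,"hand":40},{"x":0,"y":0,"z":1,"rx":0,"ry":0,"rz":0,"hand":40},{"x":0,"y":0,"z":1,"rx":0,"ry":0,"rz":0,"hand":40},{"x":0,"y":0,"z":1,"rx":0,"ry":0,"rz":0,"hand":40},{"x":0,"y":0,"z":0,"rx":0,"ry":0,"rz":0,"hand":40}]' ; python3 -m creep '[{"x":0,"y":0,"z":1,"rx":0,"ry":0,"rz":0,"hand":40},{"x":0,"y":0,"z":1,"rx":0,"ry":0,"rz":0,"hand":40},{"x":0,"y":0,"z":0.7,"rx":0,"ry":0,"rz":0,"hand":40},{"x":0,"y":0,"z":0,"rx":0,"ry":0,"rz":0,"hand":40}]'; python3 -m creep '[{"x":0,"y":0,"z":0.5,"rx":0,"ry":0,"rz":0,"hand":40},{"x":0,"y":0,"z":0.5,"rx":0,"ry":0,"rz":0,"hand":40},{"x":0,"y":0,"z":0,"rx":0,"ry":0,"rz":0,"hand":40}]'
```

```text
clock: 15.48
eef_pos: [574.1, 157.4, 133.7]
tcp_rot: [-3.141, 0.0, 1.232]
contact_force: [0.6, 0.2, -7.2]
opening: 0.671
grasp_force: 76.5
clock: 15.98
eef_pos: [574.1, 157.5, 131.0]
tcp_rot: [-3.141, 0.0, 1.232]
contact_force: [-0.5, -0.3, -7.2]
opening: 0.67
grasp_force: 76.5
clock: 16.35
eef_pos: [574.2, 157.4, 130.0]
tcp_rot: [-3.142, 0.0, 1.232]
contact_force: [0.1, 0.9, -7.1]
opening: 0.666
grasp_force: 76.5
```

```bash
python3 -m creep '[{"x":0,"y":0,"z":0.4,"rx":0,"ry":0,"rz":0,"hand":40},{"x":0,"y":0,"z":0.3,"rx":0,"ry":0,"rz":0,"hand":40},{"x":0,"y":0,"z":0,"rx":0,"ry":0,"rz":0,"hand":40}]' ; python3 -m creep '[{"x":0,"y":0,"z":0.3,"rx":0,"ry":0,"rz":0,"hand":40},{"x":0,"y":0,"z":0,"rx":0,"ry":0,"rz":0,"hand":40}]'; python3 -m creep '[{"x":0,"y":0,"z":0.2,"rx":0,"ry":0,"rz":0,"hand":40},{"x":0,"y":0,"z":0,"rx":0,"ry":0,"rz":0,"hand":40}]'
```

```text
clock: 16.73
eef_pos: [574.2, 157.4, 129.4]
tcp_rot: [3.142, 0.0, 1.232]
contact_force: [-0.1, 0.2, -7.2]
opening: 0.67
grasp_force: 76.5
clock: 16.98
eef_pos: [574.2, 157.4, 129.1]
tcp_rot: [3.142, -0.0, 1.232]
contact_force: [-0.5, 0.2, -5.8]
opening: 0.671
grasp_force: 76.7
clock: 17.23
eef_pos: [574.2, 157.4, 129.1]
tcp_rot: [3.141, -0.0, 1.232]
contact_force: [-1.9, -1.2, -3.0]
opening: 0.672
grasp_force: 77.1
```

Contact is at 129.1, which is the seated height. One light nudge, then release slowly.

```bash
python3 -m creep '[{"x":0,"y":0,"z":0.2,"rx":0,"ry":0,"rz":0,"hand":40},{"x":0,"y":0,"z":0,"rx":0,"ry":0,"rz":0,"hand":40}]'; python3 -m creep '[{"x":0,"y":0,"z":0,"rx":0,"ry":0,"rz":0,"hand":60},{"x":0,"y":0,"z":0,"rx":0,"ry":0,"rz":0,"hand":66},{"x":0,"y":0,"z":0,"rx":0,"ry":0,"rz":0,"hand":75},{"x":0,"y":0,"z":0,"rx":0,"ry":0,"rz":0,"hand":85},{"x":0,"y":0,"z":0,"rx":0,"ry":0,"rz":0,"hand":85},{"x":0,"y":0,"z":0,"rx":0,"ry":0,"rz":0,"hand":85}]'
```

```text
clock: 17.48
eef_pos: [574.2, 157.4, 129.1]
tcp_rot: [3.141, -0.0, 1.232]
contact_force: [-3.4, -1.6, 2.2]
opening: 0.669
grasp_force: 77.5
clock: 18.23
eef_pos: [574.2, 157.4, 128.7]
tcp_rot: [3.142, -0.0, 1.232]
contact_force: [0.3, 0.0, 0.0]
opening: 0.994
grasp_force: 0.0
```

```bash
python3 -m creep '[{"x":0,"y":0,"z":-5,"rx":0,"ry":0,"rz":0,"hand":85},{"x":0,"y":0,"z":-10,"rx":0,"ry":0,"rz":0,"hand":85},{"x":0,"y":0,"z":-20,"rx":0,"ry":0,"rz":0,"hand":85},{"x":0,"y":0,"z":-25,"rx":0,"ry":0,"rz":0,"hand":85},{"x":0,"y":0,"z":-25,"rx":0,"ry":0,"rz":0,"hand":85},{"x":0,"y":0,"z":-25,"rx":0,"ry":0,"rz":0,"hand":85},{"x":0,"y":0,"z":-10,"rx":0,"ry":0,"rz":0,"hand":85},{"x":0,"y":0,"z":0,"rx":0,"ry":0,"rz":0,"hand":85},{"x":0,"y":0,"z":0,"rx":0,"ry":0,"rz":0,"hand":85}]'
python3 - <<'E'
from h import *
import cv2
f=grab_frame("wrist");g=grab_frame("side")
a=cv2.resize(f[110:260,245:395],(400,400),interpolation=cv2.INTER_CUBIC);b=cv2.resize(g[120:200,278:358],(400,400),interpolation=cv2.INTER_CUBIC)
cv2.imwrite("pics/end.png",np.hstack([a,b])[:,:,::-1])
E
```

```text
clock: 19.35
eef_pos: [573.6, 157.3, 247.7]
tcp_rot: [-3.14, 0.001, 1.232]
contact_force: [-0.2, -0.1, -0.3]
opening: 0.998
grasp_force: 0.0
```

View pics/end.png

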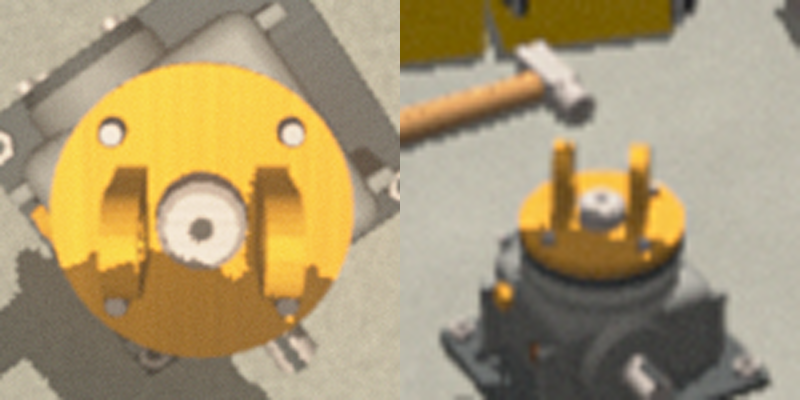

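The picture shows all four studs through their holes, at (112,132), (292,132), (116,307) and (288,306). The spigot stands through the bore at (201,228), the flange lies flat, and the hand is clear.

```bash
python3 -c "from rig import *; print(sign_off())"
```

```text
the job is handed in; nothing more can be done
None
```

The yellow flange yoke is seated ears up over the spigot with all four studs through its holes, lying flat on the flange face and released; the robot was clear when I handed the job in at about 19.5 s, and no result came back from sign-off.

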